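# Switch on the dust extractor under its guard

## Robot

A 6-joint arm with a two-finger parallel gripper is mounted at the origin on the work surface. World frame = base frame: x ahead of the robot, y to its left, z up, the work surface at z = 0. Lengths are in m, angles in rad, forces in N, time in s.
With the tool pointing down it reaches from about 0.275 to 0.975 m from the base axis. Payload 8.4 kg.
Tool frame: the origin (TCP) lies at the very end of the fingers, on their centre line; the grasp point (between the pads) lies 19 mm behind it; z points along the fingers, y is the line along which they close (so a half turn about z gives the same grasp; the last joint's range is limited). The gripper opens to 92 mm and grips with 3 to 60 N. Pads are 20 mm wide; open, the fingers measure 128 mm over their backs; the gripper's body (75 mm by 189 mm) begins 69 mm behind the grasp point.
Start: joints at [-1.191, 0.353, 1.633, -0, 1.155, -0.002], TCP at [0.233, -0.58, 0.215] pointing down, gripper open.
Joint ranges: [-2.63, 2.63], [-0.92, 2.1], [0.06, 2.66], [-1.3, 4.44], [0, 2.69], [-3.02, 3.02]. Speed limits (rad/s): [2.22, 2.22, 2.79, 3.14, 3.14, 3.14].

## Interface

Orientations are given as a unit quaternion [w, x, y, z].
In Python, from cell import observe, get_image, camera_model, manip gives the robot as it stands.
- The arm moves only by the tool jog_arm, never from a script. Its argument "commands" is a list of rows, each a list of 3 entries, a list of its own where there are three numbers: the turn, a rotation vector about the tool's x, y, z in degrees, then the shift along the tool's x, y, z in mm, then the finger opening in mm, from 0 to 91.9. A call has 1 to 12 rows; each row shifts and turns the commanded pose from where the row before left it, along the tool's axes as they then stand; what a row does not reach is not made up. A row lasts 1/8 s, in which the tool goes at most 62.5 mm and 10.7 degrees, less where a joint would pass 70% of its speed; a pose out of reach is approached as far as the arm can. A call with a gripper value outside its range is refused whole. The fingers move at their own pace and stop on an object; "squeeze" is the grip in N (left out, the last holds). Time passes only in rows, so rows that do not move let the fingers close. It gives the time, the measured TCP pose, the force, the opening and the grip force at its end, in the units of the state.
- observe(): the state, without advancing time (a new reading comes with each control period).
- get_image(name): name is "scene" or "side" or "wrist"; returns (picture, depth): 420x560x3 uint8, red, green, blue; 420x560 float32, m along the optical axis (not along the pixel's ray), 0 where there is no reading.
- camera_model(name): a dict with "fx", "fy", "cx", "cy" (pixels), "rvec" (rotation vector, rad) and "tvec" (3), from world to camera coordinates, as OpenCV has them; the wrist camera has in their place "mount" (4x4, takes a point from camera to tool coordinates, whose origin is the TCP and whose axes are the flange's). Camera axes: x right, y down, z forward; pixel columns grow to the right and rows downward; lengths in m; the calibration is good to about 2 mm. A picture is of the moment at which its call begins: read the wrist's pose just before it. camera_model takes no time and is no camera call.
- manip.job_done(): hands the job in; it is judged then, once.
The state is a dict: "time": time; "joint_pos": joint angles; "joint_vel": joint speeds; "joint_efforts": joint torques, N m; "tool_pos": TCP position; "eef_rot": TCP orientation; "wrist_force": force on the tool from outside, world axes, zero at the start; "ft_torque": the same for the moment, N m; "width": opening from 0.0 (shut) to 1.0 (fully open); "gripper_force": force on a finger pad.
Only numpy, scipy, OpenCV 4.12 (cv2) and the standard library are available. Lean on these libraries where they do the work, as an engineer would, in place of code of your own. Each camera call takes 0.05 s, during which the arm holds its last target. There are 200 camera calls.

## Task

Switch on the dust extractor, the box with the yellow guard: with a fingertip swing the guard up and back until it stays open by itself, push the toggle beneath it all the way over to the back, away from the robot, then tip the guard forward so that it drops shut over the toggle. Touch and push slowly and gently with the outside of the fingers, without knocks, and squeeze or grasp nothing. Leave the red-guarded router switch and everything else on the bench as they are.

Things in the scene. Friction and masses are not known exactly. Their poses are not given: they have to be found in the camera images.
- box_yellow: Grey metal switch box, fixed to the bench, 150 (x) x 120 (y) x 60 mm high, of the dust extractor; yellow stripe on its front, yellow guard on its top. Origin: centre of its underside, on the bench. Its x axis points from the front (robot side) to the back, y to the left, z up; it is yawed up to 0.3 rad from the world axes.
- guard_yellow (a joint): Yellow hinged guard over the dust extractor toggle: hood 68 mm long, 46 wide, 4 mm walls, open below and behind. 0 rad = shut; grows as its front swings up and back about the hinge, to a stop at 1.70. Swings freely, 40 to 85 g: drops shut by itself below about 0.9 rad; beyond about 1.1 falls back to the stop and stays open.
- lip_yellow (a point): Middle of the free edge of the lip (46 mm wide, 4 thick, 26 long) that flares 45 degrees forward and up from the yellow guard's front top edge; moves with the guard. Shut: 88 mm in front of the hinge axis, 62 mm above it; fully open: about 73 mm behind it, 80 mm above.
- hinge_yellow (a point): Middle of the yellow guard's hinge axis (along the box's y): 30 mm behind the box's centre, 64 mm above the bench, 4 mm above the box's top. With the guard shut its front wall is 72 mm in front of this axis and its top 46 mm above it.
- toggle_yellow (a joint): Metal toggle (bat 30 mm long, 7 to 10 thick) of the dust extractor, under the guard. Pivots about the box's y, 35 mm in front of the hinge axis at the same height. 0 rad = OFF, leaning 0.4 rad to the front (robot side); 0.8 = ON, leaning 0.4 rad to the back. Stays where left; takes 1 to 2 N at its tip. Starts OFF within 0.1 rad.
- tip_yellow (a point): Free end of the yellow switch's toggle, 30 mm from its pivot; OFF: 28 mm above the pivot and 12 mm in front of it.
- box_red: Grey metal switch box, fixed to the bench, 150 (x) x 120 (y) x 60 mm high, of the router; red stripe on its front, red guard on its top. Origin: centre of its underside, on the bench. Its x axis points from the front (robot side) to the back, y to the left, z up; it is yawed up to 0.3 rad from the world axes.
- guard_red (a joint): Red hinged guard over the router toggle: hood 68 mm long, 46 wide, 4 mm walls, open below and behind. 0 rad = shut; grows as its front swings up and back about the hinge, to a stop at 1.70. Swings freely, 40 to 85 g: drops shut by itself below about 0.9 rad; beyond about 1.1 falls back to the stop and stays open.
- lip_red (a point): Middle of the free edge of the lip (46 mm wide, 4 thick, 26 long) that flares 45 degrees forward and up from the red guard's front top edge; moves with the guard. Shut: 88 mm in front of the hinge axis, 62 mm above it; fully open: about 73 mm behind it, 80 mm above.
- hinge_red (a point): Middle of the red guard's hinge axis (along the box's y): 30 mm behind the box's centre, 64 mm above the bench, 4 mm above the box's top. With the guard shut its front wall is 72 mm in front of this axis and its top 46 mm above it.
- toggle_red (a joint): Metal toggle (bat 30 mm long, 7 to 10 thick) of the router, under the guard. Pivots about the box's y, 35 mm in front of the hinge axis at the same height. 0 rad = OFF, leaning 0.4 rad to the front (robot side); 0.8 = ON, leaning 0.4 rad to the back. Stays where left; takes 1 to 2 N at its tip. Starts OFF within 0.1 rad.
- tip_red (a point): Free end of the red switch's toggle, 30 mm from its pivot; OFF: 28 mm above the pivot and 12 mm in front of it.
- tape: Orange tape measure standing on the bench, 66 x 36 x 58 mm high. Origin: centre of its underside. A bystander: leave it alone.
- pushblock: Orange push block lying on the bench, sole 160 x 75 x 20 mm, black arched handle up to 71 mm high. Origin: centre of its underside. A bystander: leave it alone.
- glue: White glue bottle, 56 mm across, 170 mm high, upright. Origin: centre of its underside. A bystander: leave it alone.
- board1: Lower of two stacked light boards, 130 x 90 x 19 mm. Origin: centre of its underside. A bystander: leave it alone.
- board2: Upper stacked board, 120 x 85 x 19 mm. Origin: centre of its underside. A bystander: leave it alone.
- driver: Screwdriver lying on the bench, handle along its own -x. A bystander: leave it alone.
- cup: Steel cup, 80 mm across, 90 mm high, upright. Origin: centre of its underside. A bystander: leave it alone.

How it is judged:
On the way, in this order (a step that is already met when the one before it is completed fails the run):
1. the yellow guard is open and leaning back, the toggle still off (value of joint guard_yellow above 1.4 rad and value of joint toggle_yellow below 0.25 rad), for 0.2 s.
2. the toggle is flipped on while the guard stands open (value of joint toggle_yellow above 0.65 rad and value of joint guard_yellow above 1.2 rad), for 0.2 s.
At the end, for the whole second after the job is handed in: The yellow guard is shut (below 0.08 rad) over its toggle, which is on (above 0.65 of 0.80 rad); the red guard is shut (below 0.08 rad) and its toggle off (below 0.2 rad) (value of joint each of guard_yellow, guard_red below 0.08 rad and value of joint toggle_yellow above 0.65 rad and value of joint toggle_red below 0.2 rad); the robot touches nothing.
It fails at once if the red switch's guard is opened by more than 0.2 rad or its toggle moved past 0.25 rad (value of joint guard_red above 0.2 rad or value of joint toggle_red above 0.25 rad).
It fails at once if the fingers press on the yellow switch, its guard or toggle with more than 40 N, by knocking, forcing or squeezing (contact force between the fingers and box_yellow above 40 N).
It fails at once if a bystander is lifted, carried or shifted by more than 20 mm (distance of any of tape, pushblock, glue, board1, board2, driver, cup from where it was at the start of the episode above 0.02 m).
It also fails if it takes over 64 s, if anything falls off the work surface, if the arm or the gripper's body presses on something with over 40 N, if the wrist force passes 120 N, or if a joint passes its speed limit or range.

## Working session

There is one attempt and no reset: what is moved stays moved. The work goes in short steps, Python scripts to look and compute and a tool call to move; the robot and the scene stay as the last step left them, time stands still between calls to the robot, and variables do not carry over. Pictures are saved under pics/ and viewed, at most 10 in all, crops included, and the job is handed in when it is done.

Besides the shell and the picture viewer there is one more tool, called by a JSON object that holds its "method" and its "body", one argument or row to a line. jog_arm: Moves the arm, as the interface text tells. Its arguments: {"type":"object","properties":{"commands":{"type":"array","items":{"type":"array"}},"squeeze":{"type":"number"}},"required":["commands"]}

```bash
mkdir -p pics
cat > h.py <<'E'
import numpy as np, cv2
from cell import observe, get_image, camera_model, manip
from scipy.spatial.transform import Rotation as R
def cam(name,st=None):
    m=camera_model(name); K=np.array([[m['fx'],0,m['cx']],[0,m['fy'],m['cy']],[0,0,1]])
    if 'mount' in m:
        q=st['eef_rot']; T=np.eye(4); T[:3,:3]=R.from_quat([q[1],q[2],q[3],q[0]]).as_matrix(); T[:3,3]=st['tool_pos']
        return K,T@np.array(m['mount'])
    T=np.eye(4); T[:3,:3]=cv2.Rodrigues(np.array(m['rvec'],float))[0]; T[:3,3]=np.ravel(m['tvec'])
    return K,np.linalg.inv(T)
def cloud(d,K,T):
    v,u=np.indices(d.shape); p=np.stack([(u-K[0,2])/K[0,0]*d,(v-K[1,2])/K[1,1]*d,d],-1)
    return p@T[:3,:3].T+T[:3,3]
E
python3 - <<'E'
from h import *
st=observe(); print({k:np.round(v,3) for k,v in st.items()})
ims=[]
for n in('scene','side'):
    im,d=get_image(n); K,T=cam(n); P=cloud(d,K,T); np.savez(n,im=im,d=d,P=P); ims.append(im)
    print(n,T[:3,3],(d>0).mean())
    hsv=cv2.cvtColor(im,cv2.COLOR_RGB2HSV)
    m=(hsv[...,0]>22)&(hsv[...,0]<35)&(hsv[...,1]>120)&(hsv[...,2]>80)&(d>0)
    k,l,s,c=cv2.connectedComponentsWithStats(m.astype('uint8'))
    for i in range(1,k):
        if s[i,4]>30: q=P[l==i]; print(s[i],np.round(np.percentile(q,[3,50,97],axis=0),3).tolist())
cv2.imwrite('pics/a.png',cv2.cvtColor(ims[0],cv2.COLOR_RGB2BGR));cv2.imwrite('pics/b.png',cv2.cvtColor(ims[1],cv2.COLOR_RGB2BGR))
E
```

```text
{'time': np.float64(0.0), 'joint_pos': array([-1.191,  0.354,  1.634, -0.   ,  1.155, -0.002]), 'joint_vel': array([-0.001, -0.   ,  0.001, -0.   , -0.   , -0.003]), 'joint_efforts': array([ 0.0000e+00, -5.9385e+01, -3.3422e+01,  7.0000e-02,  2.3000e-02,
       -0.0000e+00]), 'tool_pos': array([ 0.233, -0.58 ,  0.214]), 'eef_rot': array([-0.001,  0.982,  0.19 , -0.   ]), 'wrist_force': array([-0.136, -0.109, -0.797]), 'ft_torque': array([0.01 , 0.014, 0.013]), 'gripper_force': np.float64(0.0), 'width': np.float64(1.001)}
scene [1.22056833 0.51201173 0.75724621] 0.9951828231292517
[240 164  28  33 557] [[0.483, -0.175, 0.063], [0.527, -0.137, 0.107], [0.558, -0.128, 0.123]]
side [0.60932204 1.3244348  1.14235731] 0.9959608843537415
[294 166  22  19 137] [[0.492, -0.165, 0.069], [0.529, -0.133, 0.108], [0.556, -0.122, 0.116]]
```

View pics/a.png

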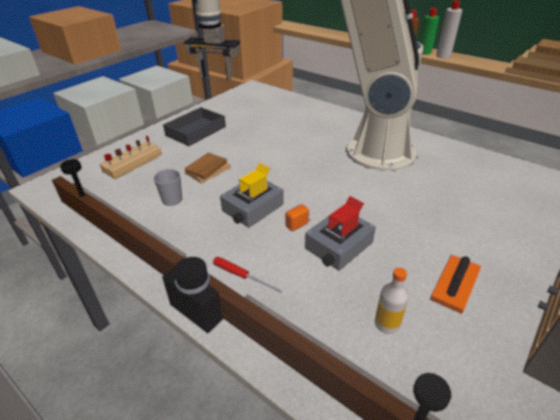

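View pics/b.png

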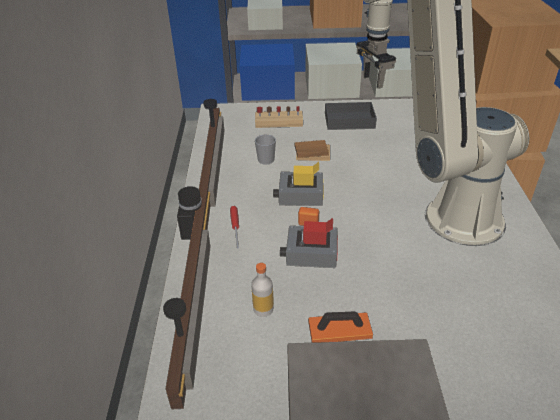

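The scene view shows the yellow box at about (253,200) and the red one at (340,235), with the tape between them and the boards at (207,166). In the side view the yellow box is at (300,188). Next I fit the outline of the box top.

Run:
```python
from h import *
A=[];
for n in('scene','side'):
    z=np.load(n+'.npz');P=z['P'];im=z['im'];
    q=P.reshape(-1,3); c=im.reshape(-1,3)
    near=(abs(q[:,0]-.53)<.16)&(abs(q[:,1]+.15)<.16)
    t=q[near&(q[:,2]>.05)&(q[:,2]<.068)&(abs(q[:,1]+.15)<.085)&(abs(q[:,0]-.53)<.11)]
    r=cv2.minAreaRect((t[:,:2]*1000).astype('float32')); print(n,len(t),r, np.median(t[:,2]))
    A.append(t)
    hsv=cv2.cvtColor(im,cv2.COLOR_RGB2HSV).reshape(-1,3)
    g=q[near&(hsv[:,0]>22)&(hsv[:,0]<35)&(hsv[:,1]>120)&(hsv[:,2]>80)]
    top=g[(g[:,2]>.1)&(g[:,2]<.114)]; print('guardtop',cv2.minAreaRect((top[:,:2]*1000).astype('float32')),len(top)); 
    lip=g[g[:,2]>.117]; print('lip',np.round(np.array([lip.min(0),lip.mean(0),lip.max(0)]),3).tolist())
    b=q[near&(q[:,2]>.01)&(q[:,2]<.055)]; 
    r=cv2.minAreaRect((q[near&(q[:,2]>.02)&(q[:,2]<.08)&(abs(q[:,1]+.15)<.085)&(abs(q[:,0]-.53)<.12)][:,:2]*1000).astype('float32'));print('all',r)
t=np.vstack(A);r=cv2.minAreaRect((t[:,:2]*1000).astype('float32'));print(r)
# crop zoom
for n,(u,v) in (('scene',(253,195)),('side',(302,186))):
    im=np.load(n+'.npz')['im'][v-45:v+45,u-60:u+60]; cv2.imwrite(f'pics/c_{n}.png',cv2.resize(im[...,::-1],None,fx=5,fy=5))
c=np.hstack([cv2.imread('pics/c_scene.png'),cv2.imread('pics/c_side.png')]);cv2.imwrite('pics/c.png',cv2.resize(c,(800,300)))
```

```text
scene 1000 ((533.9671020507812, -153.23602294921875), (121.99557495117188, 151.73997497558594), 85.58578491210938) 0.06103299178927729
guardtop ((523.2116088867188, -149.8030242919922), (42.90241622924805, 75.2704086303711), 85.13195037841797) 261
lip [[0.476, -0.166, 0.117], [0.484, -0.147, 0.121], [0.491, -0.128, 0.127]]
all ((542.7402954101562, -152.07940673828125), (123.8277587890625, 170.84390258789062), 82.57202911376953)
side 718 ((534.3698120117188, -149.629150390625), (129.69044494628906, 147.8746337890625), 85.51380157470703) 0.06059817106497234
guardtop ((522.6979370117188, -145.7166748046875), (52.47488021850586, 68.05659484863281), 87.13697814941406) 87
lip [[0.479, -0.164, 0.117], [0.483, -0.14, 0.125], [0.49, -0.13, 0.132]]
all ((544.1878662109375, -148.7906494140625), (133.3280487060547, 168.1346893310547), 85.9977798461914)
((534.298583984375, -149.63311767578125), (128.65921020507812, 152.36282348632812), 84.70767974853516)
```

View pics/c.png

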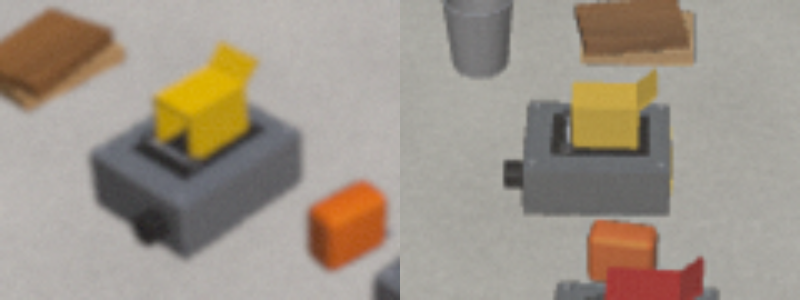

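The box centre fits at (0.534, −0.151) with yaw about −4.5°. That puts the hinge at (0.564, −0.1535, 0.064). The predicted lip point (0.476, −0.147) agrees with the measured lip (0.476, −0.147), so I'm moving now.

{"method": "jog_arm", "body": {
  "commands": [
    [[0,0,8.8],[0,0,0],0],
    [[0,0,8.8],[0,0,0],0],
    [[0,0,8.8],[0,0,0],0],
    [[0,0,0],[16,-50,0],0],
    [[0,0,0],[16,-50,0],0],
    [[0,0,0],[16,-50,0],0],
    [[0,0,0],[16,-50,0],0],
    [[0,0,0],[16,-50,0],0],
    [[0,0,0],[16,-50,0],0],
    [[0,0,0],[16,-50,0],0],
    [[0,0,0],[16,-50,0],0],
    [[0,0,0],[16,-50,0],0]
  ]
}}

```text
time: 1.6
tool_pos: [0.4122, -0.1411, 0.2146]
eef_rot: [0.0, 0.999, -0.04, 0.0]
wrist_force: [0.9, -0.1, -0.8]
width: 0.004
gripper_force: 0.0
```

{"method": "jog_arm", "body": {
  "commands": [
    [[0,10,0],[0,0,0],0],
    [[0,10,0],[0,0,0],0],
    [[0,10,0],[0,0,0],0],
    [[0,10,0],[0,0,0],0],
    [[0,10,0],[0,0,0],0],
    [[0,0,0],[0,0,0],0]
  ]
}}

```text
time: 2.35
tool_pos: [0.4141, -0.1283, 0.2112]
eef_rot: [-0.009, 0.942, -0.029, 0.334]
wrist_force: [-0.7, 0.7, 0.3]
width: 0.006
gripper_force: 0.0
```

```bash
cat >> h.py <<'E'
H=np.array([.564,-.1535,.064]); YAW=np.radians(-4.5)
B=R.from_euler('z',YAW).as_matrix()
def rep(st):
    q=st['eef_rot'];M=R.from_quat([q[1],q[2],q[3],q[0]]).as_matrix()
    p=B.T@(np.array(st['tool_pos'])-H)*1000; print('t',round(float(st['time']),2),'f,y,u mm',np.round([-p[0],p[1],p[2]],1),'toolaxes in box\n',np.round(B.T@M,3),'F',np.round(st['wrist_force'],1),'q',np.round(st['joint_pos'],2),st['width'])
E
python3 - <<'E'
from h import *
st=observe();rep(st)
im,d=get_image('wrist');np.savez('w',im=im,d=d);cv2.imwrite('pics/w.png',im[...,::-1])
E
```

```text
t 2.35 f,y,u mm [151.5  13.4 147.2] toolaxes in box
 [[ 0.778  0.03   0.628]
 [ 0.    -0.999  0.048]
 [ 0.628 -0.037 -0.777]] F [-0.7  0.7  0.3] q [-0.6  -0.21  2.47  0.92  0.46  0.27] 0.006241957880208506
```

View pics/w.png

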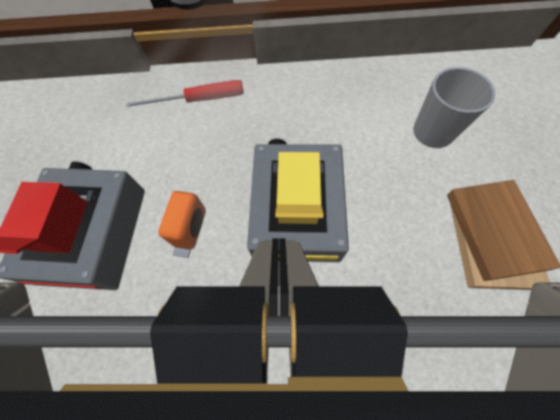

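The wrist view shows the yellow guard centred at about (299,187) ahead of the fingers, with its lip edge near row 215. The tilt stopped at 39°, close to the lip's 45°, which is enough. I'll go down in front of the lip.

{"method": "jog_arm", "body": {
  "commands": [
    [[-1.3,0,0],[-6,2,12],0],
    [[-1.4,0,0],[-10,2,18],0],
    [[0,0,0],[-10,2,18],0],
    [[0,0,0],[-10,2,18],0],
    [[0,0,0],[-10,3,18],0],
    [[0,0,0],[-9,2.5,18],0],
    [[0,0,0],[0,0,0],0]
  ]
}}

```text
time: 3.28
tool_pos: [0.4365, -0.1411, 0.1007]
eef_rot: [0.011, 0.942, -0.035, 0.333]
wrist_force: [-0.0, -0.8, 0.0]
width: 0.008
gripper_force: 0.0
```

```bash
python3 -c "
from h import *
rep(observe())"
```

```text
t 3.27 f,y,u mm [128.1   2.3  36.7] toolaxes in box
 [[ 0.778  0.004  0.629]
 [ 0.002 -1.     0.005]
 [ 0.629 -0.003 -0.778]] F [-0.  -0.8  0. ] q [-0.54  0.17  2.55  2.15  0.35 -0.98] 0.007787037453767713
```

{"method": "jog_arm", "body": {
  "commands": [
    [[0,0,0],[4,1,3],0],
    [[0,0,0],[4,1,3],0],
    [[0,0,0],[4,0,3],0],
    [[0,0,0],[4,0,3],0],
    [[0,0,0],[4,0,3],0],
    [[0,0,0],[3,0,3],0],
    [[0,0,0],[3,0,3],0],
    [[0,0,0],[2,0,2],0],
    [[0,0,0],[0,0,0],0]
  ]
}}

```text
time: 4.4
tool_pos: [0.4719, -0.1465, 0.1014]
eef_rot: [0.013, 0.942, -0.035, 0.334]
wrist_force: [-0.1, 0.8, 0.1]
width: 0.001
gripper_force: 0.0
```

Run:
```python
from h import *
rep(observe())
im,d=get_image('side');im2,_=get_image('scene')
c=[cv2.resize(a[v-45:v+45,u-45:u+45],(400,400),interpolation=cv2.INTER_CUBIC) for a,u,v in((im2,253,175),(im,310,170))]
cv2.imwrite('pics/d.png',np.hstack(c)[...,::-1])
```

```text
t 4.4 f,y,u mm [92.4 -0.2 37.4] toolaxes in box
 [[ 0.776  0.004  0.63 ]
 [ 0.003 -1.     0.002]
 [ 0.63   0.    -0.776]] F [-0.1  0.8  0.1] q [-0.49  0.2   2.49  2.18  0.32 -0.97] 0.0011795459021216544
```

View pics/d.png

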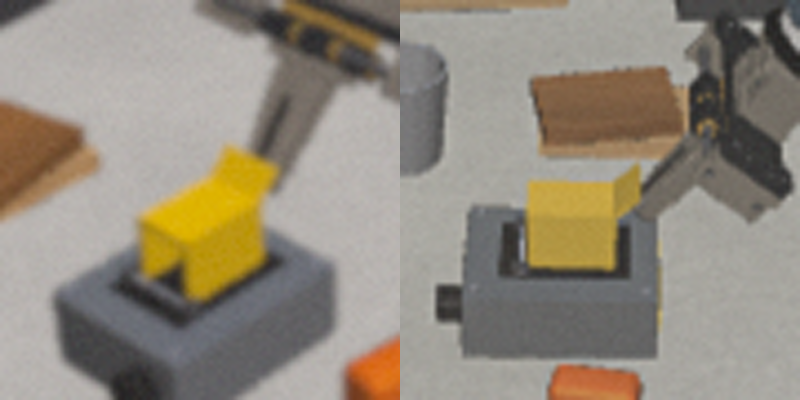

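The finger is just at the front of the lip in both views: (265,180) on the left, (645,205) on the right. I'll move in 4 mm, then lift along the arc.

{"method": "jog_arm", "body": {
  "commands": [
    [[0,0,0],[3,0,2.5],0],
    [[0,0,0],[5.6,0,-2.1],0],
    [[0,0,0],[5.7,0,-1.8],0],
    [[0,0,0],[5.8,0,-1.4],0],
    [[0,0,0],[5.9,0,-1],0],
    [[0,0,0],[6,0,-0.6],0],
    [[0,0,0],[6,0,-0.2],0],
    [[0,0,0],[6,0,0.2],0],
    [[0,0,0],[6,0,0.6],0],
    [[0,0,0],[5.9,0,0.9],0],
    [[0,0,0],[5.8,0,1.4],0],
    [[0,0,0],[5.75,0,1.7],0]
  ]
}}

```text
time: 6.0
tool_pos: [0.5244, -0.1504, 0.144]
eef_rot: [0.013, 0.942, -0.035, 0.334]
wrist_force: [0.6, -0.5, -1.1]
width: 0.003
gripper_force: 0.1
```

Run:
```python
from h import *
rep(observe())
im,d=get_image('side');im2,_=get_image('scene')
c=[cv2.resize(a[v-45:v+45,u-45:u+45],(400,400),interpolation=cv2.INTER_CUBIC) for a,u,v in((im2,253,175),(im,310,170))]
cv2.imwrite('pics/e.png',np.hstack(c)[...,::-1])
```

```text
t 6.0 f,y,u mm [39.7 -0.  80. ] toolaxes in box
 [[ 0.776  0.004  0.63 ]
 [ 0.003 -1.     0.002]
 [ 0.63   0.    -0.776]] F [ 0.6 -0.5 -1.1] q [-0.42  0.14  2.36  1.66  0.22 -0.36] 0.003206072428022132
```

View pics/e.png

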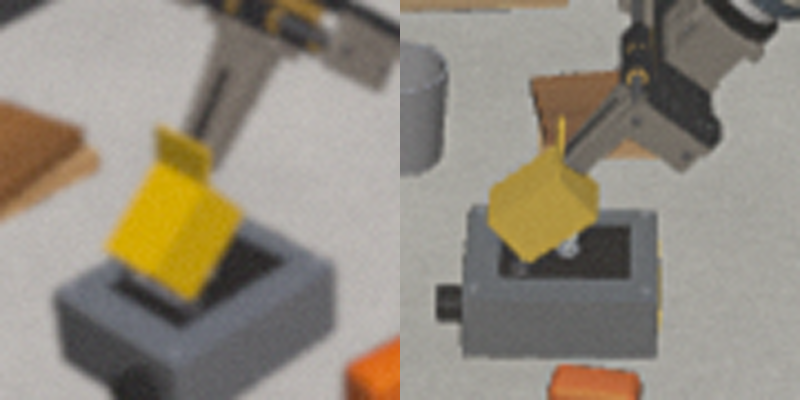

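The guard is at about 45° with its lip resting on the finger. I'll carry on along the arc past the balance point, reducing the tilt as I go.

{"method": "jog_arm", "body": {
  "commands": [
    [[0,-2,0],[5.7,0,1.9],0],
    [[0,-2,0],[5.6,0,2],0],
    [[0,-2,0],[5.5,0,2.2],0],
    [[0,-2,0],[5.5,0,2.4],0],
    [[0,-2,0],[5.4,0,2.5],0],
    [[0,-2,0],[5.3,0,2.7],0],
    [[0,-2,0],[5.2,0,2.9],0],
    [[0,-2,0],[5.2,0,3],0],
    [[0,-2,0],[5.1,0,3.2],0],
    [[0,-2,0],[5,0,3.3],0],
    [[0,-2,0],[4.9,0,3.5],0],
    [[0,0,0],[0,0,0],0]
  ]
}}

```text
time: 7.6
tool_pos: [0.5865, -0.1533, 0.146]
eef_rot: [0.004, 0.987, -0.036, 0.156]
wrist_force: [-0.1, 1.1, -0.2]
width: 0.004
gripper_force: 0.0
```

Run:
```python
from h import *
rep(observe())
im,d=get_image('side');im2,_=get_image('scene')
c=[cv2.resize(a[v-45:v+45,u-45:u+45],(400,400),interpolation=cv2.INTER_CUBIC) for a,u,v in((im2,253,175),(im,310,170))]
cv2.imwrite('pics/f.png',np.hstack(c)[...,::-1])
```

```text
t 7.6 f,y,u mm [-22.4   2.   82. ] toolaxes in box
 [[ 0.951  0.007  0.308]
 [ 0.006 -1.     0.006]
 [ 0.308 -0.003 -0.951]] F [-0.1  1.1 -0.2] q [-0.3   0.26  1.98  0.13  0.6   1.24] 0.003569777778391577
```

View pics/f.png

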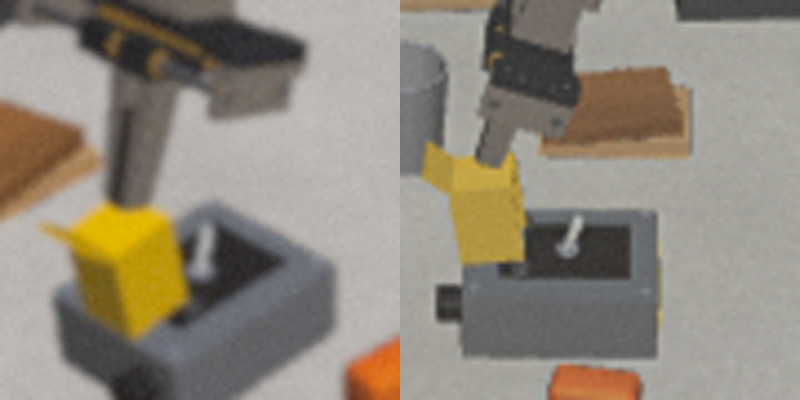

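The guard is fully open and resting at its stop, and the toggle is still leaning forward (side crop about (575,220)). I'll lift off, come forward and go down in front of the toggle.

{"method": "jog_arm", "body": {
  "commands": [
    [[0,0,0],[2,0,-9],0],
    [[0,0,0],[4,0,-12],0],
    [[0,0,0],[-23,0,-7.5],0],
    [[0,0,0],[-23,1,-7.5],0],
    [[0,0,0],[-23,1,-7.5],0],
    [[0,0,0],[-23,0,-7.5],0],
    [[0,0,0],[-6.5,0,20],0],
    [[0,0,0],[-6.5,0,20],0],
    [[0,0,0],[-6.5,0,20],0],
    [[0,0,0],[-4,0,12],0],
    [[0,0,0],[-2,0,7],0],
    [[0,0,0],[0,0,0],0]
  ]
}}

```text
time: 9.2
tool_pos: [0.4887, -0.1482, 0.0851]
eef_rot: [0.004, 0.987, -0.036, 0.156]
wrist_force: [-0.2, 0.1, -0.2]
width: 0.003
gripper_force: 0.0
```

```bash
python3 -c "
from h import *
rep(observe())"
```

```text
t 9.2 f,y,u mm [75.5 -0.6 21.1] toolaxes in box
 [[ 0.951  0.006  0.308]
 [ 0.005 -1.     0.005]
 [ 0.308 -0.003 -0.951]] F [-0.2  0.1 -0.2] q [-0.36  0.24  2.21  0.24  0.4   1.08] 0.0033754367925326718
```

{"method": "jog_arm", "body": {
  "commands": [
    [[0,0,0],[3.8,0,1.2],0],
    [[0,0,0],[3.8,0,1.2],0],
    [[0,0,0],[3,0,1.2],0],
    [[0,0,0],[2.8,0,1],0],
    [[0,0,0],[2.8,0,1],0],
    [[0,0,0],[2.8,0,1],0],
    [[0,0,0],[2.8,0,1],0],
    [[0,0,0],[2.8,0,1],0],
    [[0,0,0],[2,0,0.7],0],
    [[0,0,0],[2,0,0.7],0]
  ]
}}

```text
time: 10.45
tool_pos: [0.5192, -0.1504, 0.0845]
eef_rot: [0.004, 0.987, -0.036, 0.156]
wrist_force: [-1.6, 0.0, 1.3]
width: 0.001
gripper_force: 0.7
```

```bash
python3 -c "
from h import *
rep(observe())"
```

```text
t 10.45 f,y,u mm [44.9 -0.5 20.5] toolaxes in box
 [[ 0.951  0.006  0.308]
 [ 0.005 -1.     0.005]
 [ 0.308 -0.003 -0.951]] F [-1.6  0.   1.3] q [-0.34  0.28  2.16  0.21  0.41  1.12] 0.0014256629053905393
```

Touching with about 1.6 N, as expected. I'll push on in small steps.

{"method": "jog_arm", "body": {
  "commands": [
    [[0,0,0],[1.4,0,0.5],0],
    [[0,0,0],[1.4,0,0.5],0],
    [[0,0,0],[0,0,0],0]
  ]
}}

```text
time: 10.82
tool_pos: [0.5219, -0.1506, 0.0843]
eef_rot: [0.004, 0.987, -0.036, 0.156]
wrist_force: [-1.6, 0.8, 0.1]
width: 0.002
gripper_force: 0.5
```

{"method": "jog_arm", "body": {
  "commands": [
    [[0,0,0],[1,0,0.3],0],
    [[0,0,0],[0,0,0],0]
  ]
}}

```text
time: 11.08
tool_pos: [0.5224, -0.1506, 0.0841]
eef_rot: [0.004, 0.987, -0.036, 0.155]
wrist_force: [-4.1, -0.8, 2.2]
width: 0.006
gripper_force: 2.0
```

{"method": "jog_arm", "body": {
  "commands": [
    [[0,0,0],[1,0,0.3],0],
    [[0,0,0],[0,0,0],0]
  ]
}}

```text
time: 11.32
tool_pos: [0.5228, -0.1505, 0.084]
eef_rot: [0.004, 0.987, -0.036, 0.155]
wrist_force: [-6.7, -1.3, 3.4]
width: 0.004
gripper_force: 4.0
```

Force is climbing and the finger has stalled at f≈41 mm, where I predicted the ON stop would be. I'll back off, rise and check.

{"method": "jog_arm", "body": {
  "commands": [
    [[0,0,0],[-3,0,-1],0],
    [[0,0,0],[-12,0,-4],0],
    [[0,0,0],[4,0,-15],0],
    [[0,0,0],[10,0,-31],0],
    [[0,0,0],[10,0,-31],0],
    [[0,0,0],[10,0,-31],0],
    [[0,0,0],[8,0,-25],0],
    [[0,-9,0],[0,0,0],0],
    [[0,-9,0],[0,0,0],0],
    [[0,0,0],[0,0,0],0]
  ]
}}

```text
time: 12.58
tool_pos: [0.5088, -0.15, 0.2237]
eef_rot: [-0.002, 0.999, -0.035, -0.0]
wrist_force: [0.3, -0.1, -0.9]
width: 0.004
gripper_force: 0.0
```

Run:
```python
from h import *
rep(observe())
im,d=get_image('side');im2,_=get_image('scene')
c=[cv2.resize(a[v-45:v+45,u-45:u+45],(400,400),interpolation=cv2.INTER_CUBIC) for a,u,v in((im2,253,175),(im,310,170))]
cv2.imwrite('pics/g.png',np.hstack(c)[...,::-1])
```

```text
t 12.57 f,y,u mm [ 55.3  -0.8 159.7] toolaxes in box
 [[ 1.     0.008 -0.   ]
 [ 0.008 -1.     0.003]
 [-0.    -0.003 -1.   ]] F [ 0.3 -0.1 -0.9] q [-0.29  0.2   1.82  0.    1.12  1.35] 0.0035299345062357276
```

View pics/g.png

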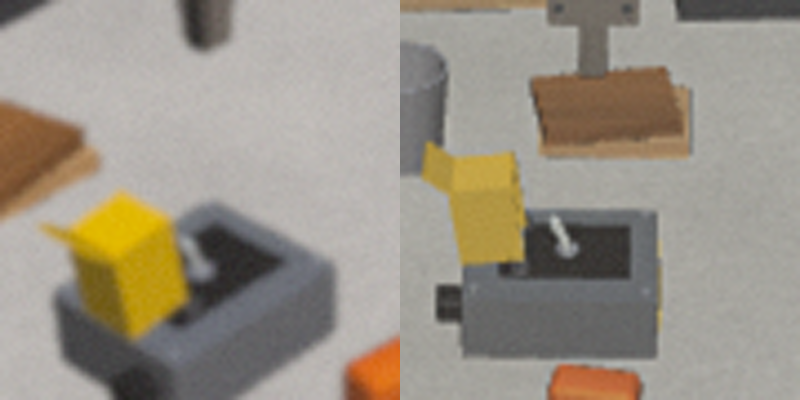

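The toggle now leans back (side crop tip about (555,220)) and the guard is still open. I'll go over the guard and down behind it.

{"method": "jog_arm", "body": {
  "commands": [
    [[0,0,0],[20,0,0],0],
    [[0,0,0],[35,0,0],0],
    [[0,0,0],[35,0,0],0],
    [[0,0,0],[35,0,0],0],
    [[0,0,0],[25,0,0],0],
    [[0,0,0],[6,0,0],0],
    [[0,0,0],[0,0,0],0],
    [[0,0,0],[0,0,25],0],
    [[0,0,0],[0,0,30],0],
    [[0,0,0],[0,0,25],0],
    [[0,0,0],[0,0,13],0],
    [[0,0,0],[0,0,0],0]
  ]
}}

```text
time: 14.18
tool_pos: [0.6616, -0.1609, 0.1305]
eef_rot: [-0.002, 0.999, -0.036, -0.001]
wrist_force: [0.1, 0.3, 0.5]
width: 0.008
gripper_force: 0.0
```

```bash
python3 -c "
from h import *
rep(observe())"
```

```text
t 14.18 f,y,u mm [-97.9   0.3  66.5] toolaxes in box
 [[ 1.     0.006 -0.002]
 [ 0.006 -1.     0.003]
 [-0.002 -0.003 -1.   ]] F [0.1 0.3 0.5] q [-0.24  0.52  1.57  0.    1.05  1.4 ] 0.007812314509205565
```

{"method": "jog_arm", "body": {
  "commands": [
    [[0,0,0],[-4,0,0],0],
    [[0,0,0],[-4,0,0],0],
    [[0,0,0],[-4,0,0],0],
    [[0,0,0],[-4,0,-2],0],
    [[0,0,0],[-4,0,-3],0],
    [[0,0,0],[-4,0,-3],0],
    [[0,0,0],[-4,0,-3],0],
    [[0,0,0],[-5,0,-3],0],
    [[0,0,0],[-5,0,-3],0],
    [[0,0,0],[-5,0,-3],0],
    [[0,0,0],[-5,0,-2],0],
    [[0,0,0],[-5,0,-2],0]
  ]
}}

```text
time: 15.68
tool_pos: [0.6094, -0.1572, 0.155]
eef_rot: [-0.002, 0.999, -0.036, -0.001]
wrist_force: [0.3, -0.6, 1.0]
width: 0.005
gripper_force: 0.1
```

{"method": "jog_arm", "body": {
  "commands": [
    [[0,0,0],[-5,0,-1],0],
    [[0,0,0],[-5,0,-1],0],
    [[0,0,0],[-5,0,0],0],
    [[0,0,0],[-5,0,0],0],
    [[0,0,0],[-5,0,0],0],
    [[0,0,0],[-5,0,0],0],
    [[0,0,0],[-5,0,0],0],
    [[0,0,0],[-5,0,0],0],
    [[0,0,0],[-5,0,0],0],
    [[0,0,0],[0,0,0],0]
  ]
}}

```text
time: 16.92
tool_pos: [0.5646, -0.1539, 0.157]
eef_rot: [-0.002, 0.999, -0.036, -0.001]
wrist_force: [0.5, -1.0, 0.4]
width: 0.005
gripper_force: 0.0
```

Run:
```python
from h import *
rep(observe())
im,d=get_image('side');im2,_=get_image('scene')
c=[cv2.resize(a[v-45:v+45,u-45:u+45],(400,400),interpolation=cv2.INTER_CUBIC) for a,u,v in((im2,253,175),(im,310,170))]
cv2.imwrite('pics/i.png',np.hstack(c)[...,::-1])
```

```text
t 16.93 f,y,u mm [-0.6 -0.4 93. ] toolaxes in box
 [[ 1.     0.006 -0.001]
 [ 0.006 -1.     0.003]
 [-0.001 -0.003 -1.   ]] F [ 0.5 -1.   0.4] q [-0.27  0.35  1.77  0.    1.02  1.37] 0.005283635519124231
```

View pics/i.png

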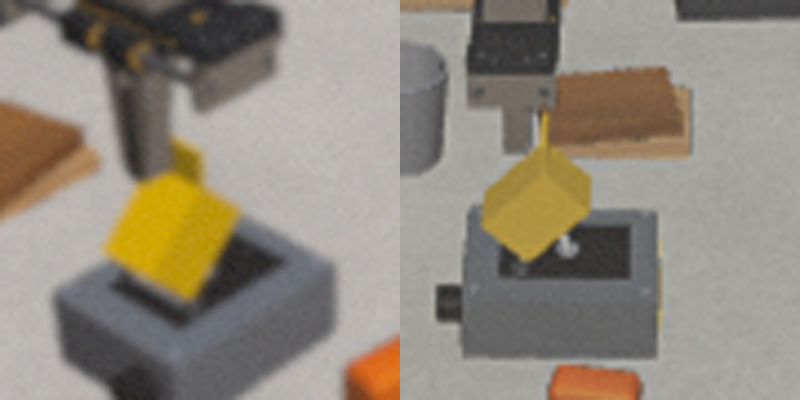

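The guard is past its balance point, at about 0.85 rad, and leaning off the finger. I'll nudge a little further, then rise clear.

{"method": "jog_arm", "body": {
  "commands": [
    [[0,0,0],[-4,0,0],0],
    [[0,0,0],[-4,0,0],0],
    [[0,0,0],[-4,0,0],0],
    [[0,0,0],[0,0,0],0],
    [[0,0,0],[0,0,0],0],
    [[0,0,0],[0,0,0],0],
    [[0,0,0],[4,0,-15],0],
    [[0,0,0],[0,0,-30],0],
    [[0,0,0],[0,0,-30],0],
    [[0,0,0],[0,0,-20],0],
    [[0,0,0],[0,0,0],0],
    [[0,0,0],[0,0,0],0]
  ]
}}

```text
time: 18.52
tool_pos: [0.5568, -0.1536, 0.2516]
eef_rot: [-0.002, 0.999, -0.036, -0.001]
wrist_force: [-0.1, -0.2, 0.1]
width: 0.003
gripper_force: 0.0
```

Run:
```python
from h import *
rep(observe())
im,d=get_image('side');im2,_=get_image('scene')
c=[cv2.resize(a[v-50:v+50,u-50:u+50],(400,400),interpolation=cv2.INTER_CUBIC) for a,u,v in((im2,270,185),(im,310,190))]
cv2.imwrite('pics/j.png',np.hstack(c)[...,::-1])
for n,a in(('scene',im2),('side',im)):
    z=np.load(n+'.npz');df=np.abs(a.astype(int)-z['im']).max(2)>60
    print(n,[ (s[:5].tolist()) for s in cv2.connectedComponentsWithStats(df.astype('uint8'))[2][1:] if s[4]>12])
```

```text
t 18.52 f,y,u mm [  7.2  -0.7 187.6] toolaxes in box
 [[ 1.     0.006 -0.001]
 [ 0.006 -1.     0.003]
 [-0.001 -0.003 -1.   ]] F [-0.1 -0.2  0.1] q [-0.27  0.25  1.69  0.    1.2   1.37] 0.002623167466979051
scene [[219, 0, 8, 4, 15], [235, 0, 16, 4, 46], [250, 0, 9, 6, 18], [341, 0, 80, 104, 2184], [428, 0, 42, 54, 1165], [219, 3, 13, 8, 52], [197, 6, 21, 10, 111], [203, 12, 48, 45, 1006], [204, 21, 10, 4, 26], [226, 32, 6, 5, 20], [359, 37, 9, 7, 34], [185, 38, 12, 6, 51], [353, 44, 7, 5, 22], [418, 46, 13, 12, 55], [190, 48, 6, 5, 26], [392, 52, 6, 4, 15], [241, 54, 10, 7, 40], [430, 59, 7, 7, 36], [227, 62, 23, 11, 172], [445, 63, 17, 9, 92], [219, 65, 7, 8, 34], [433, 71, 26, 35, 544], [210, 74, 63, 65, 1691], [364, 78, 6, 6, 20], [380, 83, 24, 22, 236], [363, 87, 4, 8, 19], [428, 103, 14, 10, 56], [377, 107, 28, 8, 132]]
side [[284, 0, 85, 28, 1174], [430, 0, 25, 102, 1290], [455, 0, 4, 6, 23], [511, 0, 8, 27, 151], [370, 6, 19, 10, 59], [470, 9, 22, 84, 740], [455, 10, 8, 41, 167], [283, 14, 16, 8, 23], [275, 19, 8, 11, 68], [373, 27, 13, 2, 19], [493, 26, 32, 130, 1337], [367, 34, 22, 14, 147], [275, 37, 40, 38, 842], [410, 36, 5, 11, 43], [421, 36, 3, 9, 15], [357, 41, 13, 15, 118], [370, 49, 26, 39, 432], [413, 51, 14, 38, 232], [427, 51, 6, 4, 16], [458, 55, 13, 92, 406], [364, 63, 5, 14, 46], [281, 77, 24, 23, 231], [417, 89, 7, 7, 25], [282, 98, 22, 18, 259], [417, 98, 22, 36, 654], [502, 98, 12, 16, 108], [453, 103, 2, 15, 18], [476, 108, 27, 21, 277], [282, 117, 6, 4, 14], [298, 117, 5, 4, 15], [451, 119, 7, 54, 124], [291, 126, 6, 8, 43], [480, 129, 24, 12, 70], [416, 138, 26, 42, 799], [467, 141, 1, 15, 15], [482, 140, 5, 7, 15], [507, 157, 10, 21, 89], [467, 163, 36, 17, 366], [464, 169, 47, 29, 656]]
```

View pics/j.png

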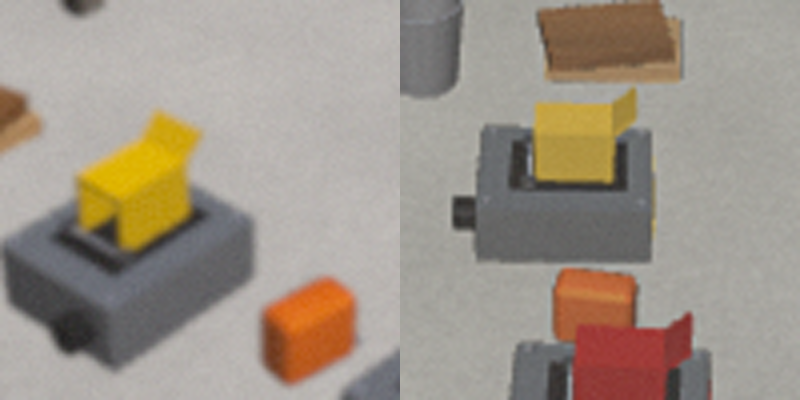

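The guard is shut exactly as it was at the start. The only differences from the first pictures are the arm itself, and the gripper is well clear.

```bash
python3 -c "
from cell import manip
print(manip.job_done())"
```

```text
the job is handed in; nothing more can be done
None
```

The dust extractor is on and its yellow guard is shut over the toggle; nothing else on the bench was moved, and I handed the job in after about 18.5 s of robot time (no verdict was returned).

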